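# Change over the strip reels at the press and set the lamp

### The job

Change over the reel stand beside the press: first take every empty cardboard core off its spindle and put it in the grey returns bin, then mount each full reel fully home on the spindle whose base has the same colour as its flanges. When all the reels are on, swing the parked bench lamp round until its head lies straight along the green line on its base and tilt the head level. Leave the other tools and supplies on the bench where they are.

Things in the scene. Friction and masses are not known exactly. Their poses are not given: they have to be found in the camera images.
- reel_red: Full reel of copper strip with red flanges, lying flat (axis vertical); may be absent (None). About 0.35 kg (varies). Wound part and flanges 92 mm diameter and 34 mm high; a cardboard core tube, 36 mm outside and 24 mm bore, runs right through and sticks up 32 mm above the top flange (66 mm high in all). Origin: centre of the underside; z axis up along the bore. Grip the tube from above.
- reel_blue: Full reel of copper strip with blue flanges, lying flat (axis vertical); may be absent (None). About 0.35 kg (varies). Wound part and flanges 92 mm diameter and 34 mm high; a cardboard core tube, 36 mm outside and 24 mm bore, runs right through and sticks up 32 mm above the top flange (66 mm high in all). Origin: centre of the underside; z axis up along the bore. Grip the tube from above.
- reel_yellow: Full reel of copper strip with yellow flanges, lying flat (axis vertical); may be absent (None). About 0.35 kg (varies). Wound part and flanges 92 mm diameter and 34 mm high; a cardboard core tube, 36 mm outside and 24 mm bore, runs right through and sticks up 32 mm above the top flange (66 mm high in all). Origin: centre of the underside; z axis up along the bore. Grip the tube from above.
- core_red: Empty cardboard core tube (all three look alike) left standing on the red spindle; may be absent (None). 36 mm outside, 24 mm bore, 66 mm high, 40 g. Origin: centre of its lower end; z along the bore.
- core_blue: Empty cardboard core tube (all three look alike) left standing on the blue spindle; may be absent (None). 36 mm outside, 24 mm bore, 66 mm high, 40 g. Origin: centre of its lower end; z along the bore.
- core_yellow: Empty cardboard core tube (all three look alike) left standing on the yellow spindle; may be absent (None). 36 mm outside, 24 mm bore, 66 mm high, 40 g. Origin: centre of its lower end; z along the bore.
- seat_red (a point): Payoff spindle with the red base disc, fixed. The point is the centre of the seat that a reel's underside rests on, 20 mm above the table, z up. Base disc 98 mm diameter. The steel spindle rises from this point: 18 mm diameter, 70 mm high, the last 10 mm tapering to 10 mm.
- seat_blue (a point): Payoff spindle with the blue base disc, fixed. The point is the centre of the seat that a reel's underside rests on, 20 mm above the table, z up. Base disc 98 mm diameter. The steel spindle rises from this point: 18 mm diameter, 70 mm high, the last 10 mm tapering to 10 mm.
- seat_yellow (a point): Payoff spindle with the yellow base disc, fixed. The point is the centre of the seat that a reel's underside rests on, 20 mm above the table, z up. Base disc 98 mm diameter. The steel spindle rises from this point: 18 mm diameter, 70 mm high, the last 10 mm tapering to 10 mm.
- bin: Open grey returns bin, fixed: outside 140 mm along its x, 200 mm along its y, 60 mm high, walls and floor 5 mm. Origin: centre of the underside.
- lamp: White lamp base, fixed, a disc 124 mm diameter and 20 mm thick with an upright steel post. Origin: centre of the underside. A green line painted on the disc runs from the post along the base's x axis.
- lamp_pivot (a point): Point on the lamp post's axis, 160 mm above the table, where the head's tilt hinge crosses the swivel axis; axes as the base's.
- lamp_handle (a point): Middle of the red round handle bar at the free end of the lamp head: 12 mm diameter, 80 mm long, horizontal, along this frame's y; x points outward, away from the post. It lies 177 mm from the lamp pivot; between it and the flat white head (112 x 85 x 20 mm) there is a 39 mm gap for a finger. Moving it round the post swivels the lamp, raising or lowering it tilts the head.
- swivel (a joint): Swivel of the lamp about its post, rad, counter-clockwise seen from above: 0 = the head's long axis lies straight over the green line. Stops at -0.4 and 1.5. Stays where left; friction 0.25 N m.
- tilt (a joint): Tilt of the lamp head, rad: 0 = level, positive = handle end raised. Stops at -0.35 and 1.0. Stays where left; friction 0.6 N m.
- spanner: Steel spanner, 180 mm long, lying flat. Not part of the job; must not be moved.
- screwdriver: Screwdriver with orange handle, 200 mm long, lying. Not part of the job; must not be moved.
- setting_block: Steel setting block, 90 x 45 x 25 mm. Not part of the job; must not be moved.
- oil_can: Green bottle, 52 mm diameter, 110 mm high; origin at its foot. Not part of the job; must not be moved.
- jar: Glass jar, 64 mm diameter, 70 mm high; origin at its foot. Not part of the job; must not be moved.
- tape: Grey tape roll, 100 mm diameter, 25 mm high, lying flat; origin at its underside. Not part of the job; must not be moved.
- caliper: Steel caliper with black slide, 190 mm long, 12 mm high, lying flat. Not part of the job; must not be moved.
Mind the look-alikes: they are no part of the job. What is shaped like the core_red but black, pink or turquoise is not meant.

How it is judged:
By the outcome, as a careful person would: the job done as asked, in the order asked, and still so for the second after the job is handed in, with the robot touching nothing.
Of core_red, core_blue, core_yellow only 2 to 3 are there at a start; the rules pass over those that are not, and their reading is None.
Of reel_red, reel_blue, reel_yellow only 2 to 3 are there at a start; the rules pass over those that are not, and their reading is None.
At some moment in a run one of reel_red, reel_blue, reel_yellow may be knocked a few centimetres aside while the robot is not near it.
It also fails if it takes over 208 s, if anything falls off the work surface, if the arm or the gripper's body presses on something with over 40 N, if the wrist force passes 120 N, or if a joint passes its speed limit or range.

### The arm

A 7-joint arm with a two-finger parallel gripper is mounted at the origin on the work surface. World frame = base frame: x ahead of the robot, y to its left, z up, the work surface at z = 0. Lengths are in m, angles in rad, forces in N, time in s.
With the tool pointing down it reaches from about 0.425 to 1.025 m from the base axis. Payload 9.4 kg.
Tool frame: the origin (TCP) lies midway between the tips of the shut fingers; the grasp point (between the pads) lies 19 mm behind it (arm.grasp_offset is the distance from the TCP to the grasp point, in m); z points along the fingers, y is the direction in which the jaws open and shut (so a half turn about z gives the same grasp; the last joint's range is limited). The gripper opens to 93 mm and grips with 3 to 60 N. Pads are 15 mm wide; open, the fingers measure 128 mm over their backs; the gripper's body (75 mm by 188 mm) begins 65 mm behind the grasp point.
Start: joints at [-1.233, 0.599, -0.003, 1.599, 0.002, 0.943, -0.08], TCP at [0.292, 0.664, 0.219] pointing down, gripper open.
Joint ranges: [-2.57, 2.57], [-0.35, 1.97], [-1.29, 1.29], [0.11, 2.56], [-1.05, 4.19], [0.11, 1.86], [-2.63, 2.63]. Speed limits (rad/s): [2.22, 2.22, 3.01, 3.01, 3.14, 3.14, 3.14].

### API

Orientations are given as a unit quaternion [x, y, z, w].
In Python, from plant import readout, grab_frame, job_done, arm gives the robot as it stands.
- The arm moves only by the tool jog_arm, never from a script. Its argument "series" is one flat list of numbers, 5 for each row, row after row: the shift along the tool's x, y, z in m, then the turn about the tool's z in degrees, then the finger opening in m, from 0 to 0.093. In form: [tx, ty, tz, yaw, jaw, tx, ty, tz, yaw, jaw, ...]. A call has 1 to 5 rows; each row shifts and turns the commanded pose from where the row before left it, along the tool's axes as they then stand; what a row does not reach is not made up. A row lasts 1/10 s, in which the tool goes at most 50 mm and 8.59 degrees, less where a joint would pass 70% of its speed; a pose out of reach is approached as far as the arm can. A call is refused whole if a number of a shift passes 0.05 or a number of a turn 8.59, either way. A call with a gripper value outside its range is refused whole. The fingers move at their own pace and stop on an object; the grip force is fixed at half the most. Time passes only in rows, so rows that do not move let the fingers close. It gives the time, the measured TCP pose, the force and the opening at its end, in the units of the state.
- readout.sense(): the state, without advancing time (a new reading comes with each control period).
- grab_frame(name): name is "side" or "top" or "wrist"; returns a dict with "image" (384x512x3 uint8, blue, green, red), "z_map" (384x512 float32, m along the optical axis (not along the pixel's ray), 0 where there is no reading), "fov_y" (degrees; the focal length in pixels is half the picture's height over the tangent of half this angle, whatever the lens; pixels are square), "cx", "cy" (the principal point, pixels), "rvec" (rotation vector, rad) and "tvec" (3), from world to camera coordinates, as OpenCV has them. Camera axes: x right, y down, z forward; pixel columns grow to the right and rows downward; lengths in m; the calibration is good to about 2 mm. A picture is of the moment at which its call begins.
- job_done(): hands the job in, once; it reports no verdict.
The state is a dict: "clock": time; "joint_positions": joint angles; "joint_velocities": joint speeds; "joint_efforts": joint torques, N m; "tcp_pos": TCP position; "tcp_rot": TCP orientation; "ft_force": force on the tool from outside, world axes, zero at the start; "ft_torque": the same for the moment, N m; "grip_width": finger opening in m.
Only numpy, scipy, OpenCV 4.12 (cv2) and the standard library are available. Lean on these libraries where they do the work, as an engineer would, in place of code of your own. Each camera call takes 0.05 s, during which the arm holds its last target. There are 200 camera calls.

## Working session

There is one attempt and no reset: what is moved stays moved. The work goes in short steps, Python scripts to look and compute and a tool call to move; the robot and the scene stay as the last step left them, time stands still between calls to the robot, and variables do not carry over. Pictures are saved under pics/ and viewed, about 12 in all and at most 16, crops included, and the job is handed in when it is done.

Besides the shell and the picture viewer there is one more tool, called after "Call:" in YAML: its name, and indented under it one key for each argument. jog_arm: Moves the arm, as the interface text tells. Its arguments: {"type":"object","properties":{"series":{"type":"array","items":{"type":"number"}}},"required":["series"]}

```bash
mkdir -p pics; ls
cat > h.py <<'E'
import numpy as np, cv2
from plant import readout, grab_frame, job_done, arm
def snap(n):
    f=grab_frame(n); f['f']=f['image'].shape[0]/2/np.tan(np.radians(f['fov_y'])/2)
    f['R']=cv2.Rodrigues(np.array(f['rvec'],float))[0]; f['t']=np.array(f['tvec'],float).ravel(); return f
def cloud(f):
    z=f['z_map'];v,u=np.indices(z.shape)
    P=np.stack([(u-f['cx'])/f['f']*z,(v-f['cy'])/f['f']*z,z],-1)
    return (P-f['t'])@f['R']
def plane(f,u,v,h):  # pixel to world at height h
    d=f['R'].T@np.array([(u-f['cx'])/f['f'],(v-f['cy'])/f['f'],1]); c=-f['R'].T@f['t']
    return c+d*(h-c[2])/d[2]
def circ(P):
    A=np.c_[2*P[:,:2],np.ones(len(P))];s=np.linalg.lstsq(A,(P[:,:2]**2).sum(1),rcond=None)[0]
    return s[0],s[1],np.sqrt(s[2]+s[0]**2+s[1]**2)
E
python3 - <<'E'
from h import *
for n in ['top','side']:
    f=snap(n); np.savez(n+'.npz',**f); cv2.imwrite(f'pics/{n}1.png',cv2.resize(f['image'],(800,600)))
    print(n,f['f'],f['cx'],f['cy'],(-f['R'].T@f['t']).round(3),f['R'].round(2).tolist())
s=readout.sense();print({k:np.round(v,3).tolist() for k,v in s.items()},arm.grasp_offset)
E
```

```text
pics
top 375.121265978132 257.7965289096876 194.6261181767205 [ 0.336 -0.058  1.377] [[0.03, -1.0, -0.01], [-0.98, -0.03, -0.2], [0.2, 0.02, -0.98]]
side 497.14804832000107 255.19227166909127 188.6311521743823 [ 0.017 -0.839  1.187] [[0.8, -0.6, -0.01], [-0.45, -0.59, -0.67], [0.39, 0.54, -0.74]]
{'clock': 0.1, 'joint_positions': [-1.233, 0.6, -0.003, 1.6, 0.002, 0.943, -0.08], 'joint_velocities': [0.003, -0.002, -0.001, -0.001, -0.002, -0.001, 0.0], 'joint_efforts': [0.006, -76.655, 1.503, -25.294, -0.052, 0.014, 0.0], 'tcp_pos': [0.292, 0.663, 0.218], 'tcp_rot': [0.206, 0.979, -0.001, -0.0], 'ft_force': [-0.267, 0.122, -0.057], 'ft_torque': [-0.056, -0.035, 0.015], 'grip_width': 0.093} 0.0188
```

View pics/top1.png

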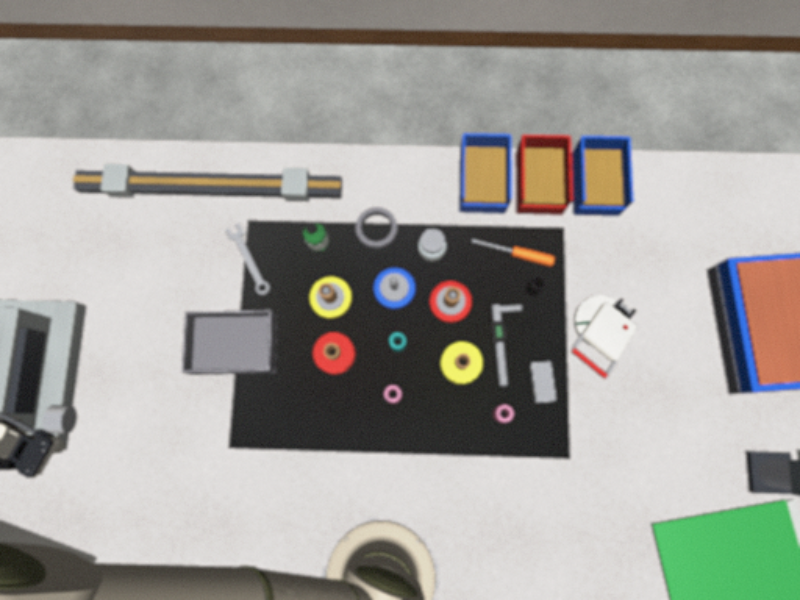

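View pics/side1.png

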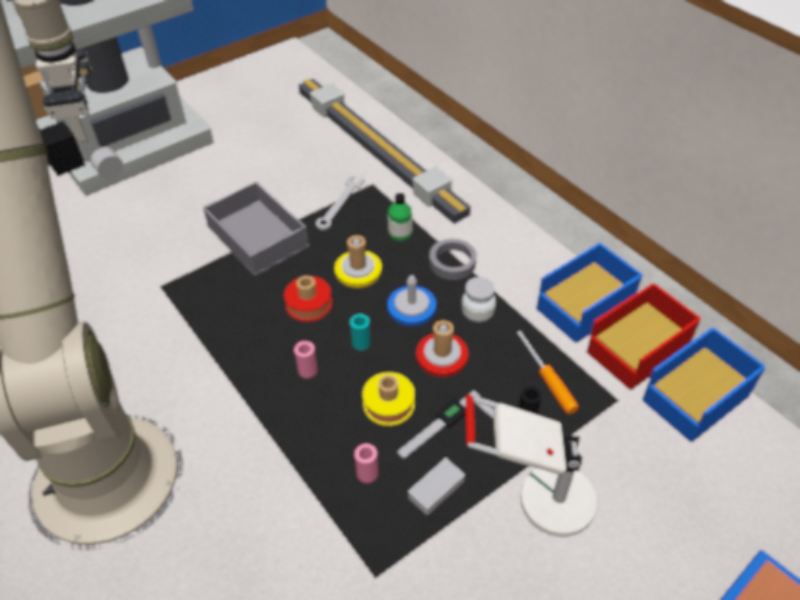

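```bash
cat > meas.py <<'E'
from h import *
def go(n,f=None):
    f=f or snap(n); W=cloud(f); hsv=cv2.cvtColor(f['image'],cv2.COLOR_BGR2HSV); H,S,V=cv2.split(hsv); z=W[...,2]
    ok=(f['z_map']>0)&(W[...,0]>.3)&(W[...,0]<.9)&(abs(W[...,1])<.6)
    for c,m in dict(red=((H<6)|(H>174))&(S>170),yel=(H>24)&(H<34)&(S>150),blu=(H>105)&(H<125)&(S>150),tan=(H>5)&(H<20)&(S>60)&(S<170),orange=(H>6)&(H<18)&(S>190),grn=(H>50)&(H<85)&(S>80),pink=(H>150)&(H<176)&(S>50)&(S<170)).items():
        k,l,st,ce=cv2.connectedComponentsWithStats((m&ok).astype(np.uint8))
        for i in range(1,k):
            if st[i,4]<8: continue
            P=W[l==i]; zz=np.percentile(P[:,2],[5,50,95]); T=P[P[:,2]>zz[2]-.006]
            mid=(np.percentile(T[:,:2],3,0)+np.percentile(T[:,:2],97,0))/2
            print(n,c,'px',ce[i].round(0),st[i,4],'z',zz.round(3),'topmid',mid.round(4),'mean',P[:,:2].mean(0).round(3),'ext',np.ptp(P,axis=0).round(3))
    return f,W
if __name__=='__main__':
    for n in ['top','side']: go(n,dict(np.load(n+'.npz')))
E
python3 meas.py
```

```text
top red px [334. 121.] 26 z [0.074 0.087 0.092] topmid [ 0.8749 -0.3019] mean [ 0.875 -0.301] ext [0.049 0.003 0.021]
top red px [364. 121.] 38 z [0.063 0.087 0.094] topmid [ 0.8742 -0.4118] mean [ 0.877 -0.413] ext [0.048 0.032 0.091]
top red px [346. 133.] 116 z [0.026 0.045 0.054] topmid [ 0.8485 -0.3568] mean [ 0.848 -0.356] ext [0.015 0.109 0.042]
top red px [288. 193.] 215 z [0.001 0.013 0.019] topmid [ 0.6208 -0.1432] mean [ 0.617 -0.143] ext [0.098 0.098 0.027]
top red px [214. 226.] 434 z [0.003 0.034 0.039] topmid [0.4885 0.1269] mean [0.486 0.124] ext [0.097 0.091 0.049]
top red px [377. 232.] 28 z [0.243 0.247 0.249] topmid [ 0.4571 -0.3966] mean [ 0.456 -0.397] ext [0.041 0.052 0.007]
top yel px [211. 190.] 170 z [-0.001  0.013  0.019] topmid [0.6225 0.1444] mean [0.622 0.143] ext [0.1   0.1   0.028]
top blu px [325. 120.] 19 z [0.08  0.084 0.091] topmid [ 0.8759 -0.2731] mean [ 0.876 -0.272] ext [0.042 0.004 0.012]
top blu px [380. 131.] 175 z [0.024 0.048 0.089] topmid [ 0.8739 -0.4414] mean [ 0.856 -0.479] ext [0.056 0.111 0.079]
top blu px [402. 123.] 38 z [0.068 0.0
[... 5314 characters left out ...]
0.] 174 z [0.001 0.017 0.025] topmid [ 0.7327 -0.3423] mean [ 0.731 -0.345] ext [0.05  0.108 0.031]
side grn px [255. 136.] 163 z [0.003 0.072 0.091] topmid [0.7591 0.1704] mean [0.755 0.175] ext [0.074 0.12  0.106]
side grn px [256. 152.] 33 z [-0.003  0.003  0.009] topmid [0.7525 0.1623] mean [0.748 0.164] ext [0.041 0.032 0.014]
side grn px [289. 263.] 58 z [0.007 0.011 0.014] topmid [ 0.5491 -0.2587] mean [ 0.549 -0.258] ext [0.032 0.019 0.016]
side pink px [195. 229.] 350 z [-0.003  0.033  0.066] topmid [ 0.3957 -0.0168] mean [ 0.396 -0.013] ext [0.065 0.097 0.08 ]
side pink px [234. 296.] 392 z [-0.002  0.036  0.066] topmid [ 0.3597 -0.2646] mean [ 0.36  -0.262] ext [0.064 0.079 0.076]
```

Run:
```python
from h import *
f=dict(np.load('top.npz'));g=dict(np.load('side.npz'))
a=cv2.resize(f['image'][170:270,100:420],None,fx=2.5,fy=2.5,interpolation=2)
b=cv2.resize(g['image'][240:350,250:410],None,fx=5,fy=5,interpolation=2)
c=cv2.resize(f['image'][170:260,340:430],(350,350),interpolation=2)
b=cv2.resize(b,(450,309)); out=np.zeros((600,800,3),np.uint8); out[:250]=a; out[250:559,:450]=b; out[250:600,450:]=c
cv2.imwrite('pics/crop1.png',out)
```

```text
(no output)
```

View pics/crop1.png

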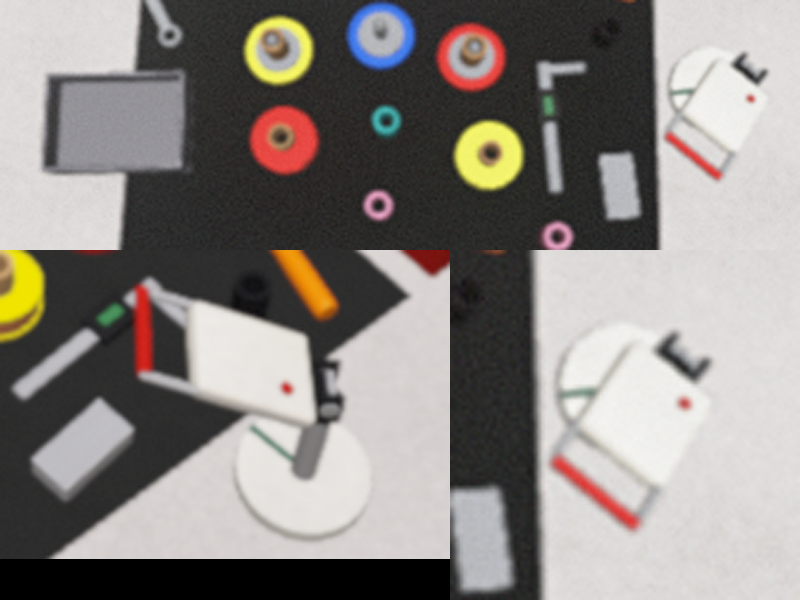

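Run:
```python
from h import *
f=dict(np.load('top.npz'));g=dict(np.load('side.npz'))
for n,q in (('top',f),('side',g)):
    W=cloud(q);x,y,z=W[...,0],W[...,1],W[...,2];hsv=cv2.cvtColor(q['image'],cv2.COLOR_BGR2HSV)
    m=(z>.052)&(z<.066)&(y>.24)&(y<.56)&(x>.38)&(x<.64)
    print(n,'bin rim',cv2.minAreaRect(W[m][:,:2].astype(np.float32)),m.sum())
    m=(z>.013)&(z<.026)&(y<-.4)&(y>-.7)&(x>.4)&(x<.75); print('lampdisc',m.sum(),cv2.minEnclosingCircle(W[m][:,:2].astype(np.float32)))
    m=(z>.012)&(z<.028)&(y<-.4)&(y>-.6)&(x>.4)&(x<.7)&(hsv[...,0]>40)&(hsv[...,0]<95)&(hsv[...,1]>35)
    if m.sum()>4:
        P=W[m];print('green',m.sum(),P.min(0).round(3),P.max(0).round(3)); print(np.c_[P,np.argwhere(m)[:,::-1]].round(3)[::4].tolist())
    m=(z>.12)&(y<-.3)&(y>-.7)&(x>.4)&(x<.75)
    print('head',cv2.minAreaRect(W[m][:,:2].astype(np.float32)),W[m].min(0),W[m].max(0))
    h,s=hsv[...,0],hsv[...,1]
    m=(z>.2)&((h<8)|(h>172))&(s>110)&(x<.52)&(y<-.3)&(y>-.7); P=W[m];print('handle ends',P[P[:,0].argmin()],P[P[:,0].argmax()],P.mean(0),m.sum())
```

```text
top bin rim ((0.5046809315681458, 0.36748453974723816), (0.14131605625152588, 0.20274604856967926), 3.019432306289673) 324
lampdisc 272 ((0.5830460786819458, -0.491314172744751), 0.06172185391187668)
head ((0.5236514806747437, -0.4486309289932251), (0.08786437660455704, 0.1800946444272995), 51.365169525146484) [ 0.43080099 -0.51690621  0.14436048] [ 0.60071821 -0.36287222  0.25083304]
handle ends [ 0.43346733 -0.42253213  0.24819991] [ 0.48359677 -0.3689549   0.24299991] [ 0.45769942 -0.39667319  0.24546863] 74
side bin rim ((0.5042816400527954, 0.3646504282951355), (0.14416950941085815, 0.2098645120859146), 2.99505615234375) 332
lampdisc 1390 ((0.5802618265151978, -0.49941325187683105), 0.06308837234973907)
green 17 [ 0.572 -0.481  0.016] [ 0.578 -0.44   0.023]
[[0.573, -0.44, 0.019, 340.0, 303.0], [0.574, -0.454, 0.021, 344.0, 306.0], [0.575, -0.461, 0.02, 346.0, 308.0], [0.577, -0.47, 0.016, 349.0, 311.0], [0.576, -0.481, 0.023, 352.0, 313.0]]
head ((0.5223398208618164, -0.45316028594970703), (0.0893021672964096, 0.18079712986946106), 50.95386505126953) [ 0.42950017 -0.52175072  0.13121272] [ 0.59987283 -0.36480707  0.24792094]
handle ends [ 0.42962363 -0.42619244  0.2406792 ] [ 0.48225444 -0.37040653  0.24506331] [ 0.45711428 -0.39905547  0.24348731] 157
```

Call:
jog_arm:
  series: [0, 0, 0, -8, 0.06, 0, 0, 0, -8, 0.06, 0, 0, 0, -7.8, 0.06, 0, 0, 0, 0, 0.06]

```text
clock: 0.5
tcp_pos: [0.2923, 0.6631, 0.2181]
tcp_rot: [-0.001, 1.0, -0.0, -0.0]
ft_force: [0.4, -0.2, -0.1]
grip_width: 0.0656
```

Call:
jog_arm:
  series: [0, -0.05, 0, 0, 0.06, 0, -0.05, 0, 0, 0.06, 0, -0.05, 0, 0, 0.06, 0, -0.05, 0, 0, 0.06, 0, -0.05, 0, 0, 0.06]

```text
clock: 1.0
tcp_pos: [0.2921, 0.4114, 0.2185]
tcp_rot: [0.002, 1.0, -0.0, -0.0]
ft_force: [1.6, -0.1, 0.5]
grip_width: 0.0593
```

Call:
jog_arm:
  series: [0, -0.05, 0, 0, 0.06, -0.04, -0.03, 0, 0, 0.06, -0.04, -0.03, 0, 0, 0.06, -0.04, -0.03, 0, 0, 0.06, -0.04, -0.03, 0, 0, 0.06]

```text
clock: 1.5
tcp_pos: [0.4538, 0.2422, 0.2189]
tcp_rot: [0.002, 1.0, 0.0, 0.0]
ft_force: [0.9, 0.6, -0.2]
grip_width: 0.0602
```

Call:
jog_arm:
  series: [-0.04, -0.03, 0, 0, 0.06, -0.04, -0.03, 0, 0, 0.06, -0.04, -0.03, 0, 0, 0.06, -0.02, 0, 0, 0, 0.06, 0, 0, 0, 0, 0.06]

```text
clock: 2.0
tcp_pos: [0.595, 0.1521, 0.2181]
tcp_rot: [0.004, 1.0, -0.0, 0.0]
ft_force: [-0.7, 0.7, 0.5]
grip_width: 0.0598
```

```bash
cat > w.py <<'E'
import sys
from h import *
s=readout.sense();print(s['clock'],s['tcp_pos'].round(4) if hasattr(s['tcp_pos'],'round') else s['tcp_pos'],s['grip_width'])
f=snap('wrist');W=cloud(f);np.savez('wrist.npz',**f)
print('cam',(-f['R'].T@f['t']).round(3))
cv2.imwrite('pics/w%s.png'%sys.argv[1],f['image'])
# circle from ring points at given height near given xy
for a in sys.argv[2:]:
    x,y,z0,z1,r=map(float,a.split(','))
    m=(W[...,2]>z0)&(W[...,2]<z1)&(np.hypot(W[...,0]-x,W[...,1]-y)<r)&(f['z_map']>0)
    P=W[m]
    if len(P)>5:
        lo,hi=np.percentile(P[:,:2],1,0),np.percentile(P[:,:2],99,0)
        c,rad=cv2.minEnclosingCircle(P[:,:2].astype(np.float32))
        print(a,len(P),'mid',((lo+hi)/2).round(4),'size',(hi-lo).round(4),'enc',np.round(c,4),round(rad,4),'zmed',np.median(P[:,2]).round(4))
E
python3 w.py 1 0.621,0.142,0.07,0.1,0.04 0.621,0.142,0.01,0.027,0.07
```

```text
2.0 [0.595  0.1521 0.2181] 0.05976592069526917
cam [0.522 0.152 0.384]
0.621,0.142,0.07,0.1,0.04 872 mid [0.6228 0.1425] size [0.034  0.0338] enc [0.6232 0.1422] 0.0181 zmed 0.0853
0.621,0.142,0.01,0.027,0.07 2911 mid [0.6226 0.1421] size [0.0913 0.0916] enc [0.6233 0.1421] 0.0488 zmed 0.0144
```

View pics/w1.png

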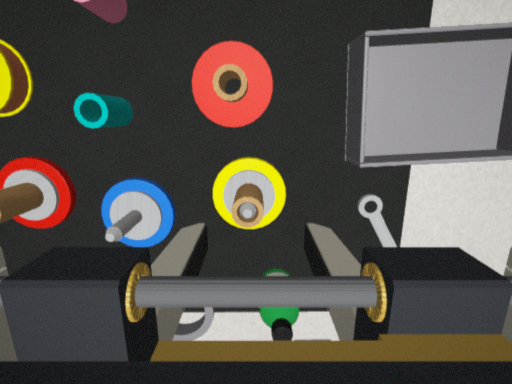

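Call:
jog_arm:
  series: [-0.028, -0.0097, 0, 0, 0.06, 0, 0, 0.04, 0, 0.06, 0, 0, 0.04, 0, 0.06, 0, 0, 0.04, 0, 0.06, 0, 0, 0.04, 0, 0.06]

```text
clock: 2.55
tcp_pos: [0.6188, 0.1455, 0.0577]
tcp_rot: [-0.0, 1.0, 0.0, -0.0]
ft_force: [0.7, 0.6, -1.2]
grip_width: 0.0601
```

Call:
jog_arm:
  series: [0, 0, 0.003, 0, 0.06, 0, 0, 0, 0, 0.02, 0, 0, 0, 0, 0.02, 0, 0, 0, 0, 0.02, 0, 0, 0, 0, 0.02]

```text
clock: 3.05
tcp_pos: [0.6215, 0.1444, 0.0577]
tcp_rot: [-0.0, 1.0, 0.0, 0.002]
ft_force: [0.5, 0.6, 7.5]
grip_width: 0.036
```

Call:
jog_arm:
  series: [0, 0, -0.03, 0, 0.02, 0, 0, -0.04, 0, 0.02, 0, 0, -0.04, 0, 0.02, 0, 0, -0.04, 0, 0.02, 0, 0, 0, 0, 0.02]

```text
clock: 3.55
tcp_pos: [0.6233, 0.1446, 0.2123]
tcp_rot: [0.0, 1.0, 0.001, 0.005]
ft_force: [0.9, 0.5, 0.0]
grip_width: 0.0362
```

Call:
jog_arm:
  series: [0.024, 0.05, 0, 0, 0.02, 0.024, 0.05, 0, 0, 0.02, 0.024, 0.05, 0, 0, 0.02, 0.024, 0.05, 0, 0, 0.02, 0.022, 0.05, 0, 0, 0.02]

```text
clock: 4.05
tcp_pos: [0.5124, 0.3713, 0.2058]
tcp_rot: [-0.0, 1.0, 0.0, 0.0]
ft_force: [1.8, -0.4, -0.1]
grip_width: 0.0363
```

Call:
jog_arm:
  series: [0, 0.01, 0, 0, 0.02, 0, 0, 0.04, 0, 0.02, 0, 0, 0.04, 0, 0.02, 0, 0, 0.04, 0, 0.02, 0, 0, 0.038, 0, 0.02]

```text
clock: 4.55
tcp_pos: [0.5138, 0.3795, 0.0462]
tcp_rot: [-0.0, 1.0, 0.0, 0.0]
ft_force: [0.8, -0.2, -1.0]
grip_width: 0.036
```

Call:
jog_arm:
  series: [0, 0, 0, 0, 0.02, 0, 0, 0, 0, 0.055, 0, 0, 0, 0, 0.055, 0, 0, 0, 0, 0.055]

```text
clock: 4.95
tcp_pos: [0.5146, 0.3806, 0.0498]
tcp_rot: [-0.0, 1.0, 0.001, 0.001]
ft_force: [0.1, 0.4, 0.2]
grip_width: 0.0535
```

Call:
jog_arm:
  series: [0, 0, -0.03, 0, 0.055, 0, 0, -0.04, 0, 0.055, 0, 0, -0.05, 0, 0.055, 0, 0, -0.04, 0, 0.055, 0, 0, 0, 0, 0.055]

```text
clock: 5.45
tcp_pos: [0.5162, 0.3819, 0.2154]
tcp_rot: [-0.0, 1.0, 0.004, 0.004]
ft_force: [-0.0, -0.0, -0.2]
grip_width: 0.055
```

Call:
jog_arm:
  series: [-0.008, -0.04, 0, 0, 0.06, -0.008, -0.04, 0, 0, 0.06, -0.008, -0.04, 0, 0, 0.06, -0.008, -0.04, 0, 0, 0.06, -0.008, -0.04, 0, 0, 0.06]

```text
clock: 5.95
tcp_pos: [0.5539, 0.1784, 0.2086]
tcp_rot: [-0.0, 1.0, 0.0, 0.001]
ft_force: [1.2, 0.1, -0.3]
grip_width: 0.0602
```

Call:
jog_arm:
  series: [-0.008, -0.04, 0, 0, 0.06, -0.008, -0.04, 0, 0, 0.06, -0.008, -0.04, 0, 0, 0.06, -0.008, -0.04, 0, 0, 0.06, -0.008, -0.04, 0, 0, 0.06]

```text
clock: 6.45
tcp_pos: [0.594, -0.0216, 0.2086]
tcp_rot: [-0.0, 1.0, 0.0, 0.001]
ft_force: [0.5, 0.2, 0.7]
grip_width: 0.0599
```

Call:
jog_arm:
  series: [-0.008, -0.04, 0, 0, 0.06, -0.008, -0.04, 0, 0, 0.06, 0, -0.04, 0, 0, 0.06, 0, 0, 0, 0, 0.06]

```text
clock: 6.85
tcp_pos: [0.6092, -0.1472, 0.2084]
tcp_rot: [0.004, 1.0, -0.002, 0.0]
ft_force: [0.5, 0.3, -0.2]
grip_width: 0.06
```

```bash
python3 w.py 2 0.621,-0.143,0.07,0.1,0.04 0.621,-0.143,0.01,0.027,0.07 0.472,-0.171,0.055,0.08,0.05 0.488,0.125,0.055,0.08,0.05
```

```text
6.85 [ 0.6092 -0.1472  0.2084] 0.05997689717181023
cam [ 0.536 -0.146  0.374]
0.621,-0.143,0.07,0.1,0.04 934 mid [ 0.6202 -0.1445] size [0.0344 0.0334] enc [ 0.6207 -0.1443] 0.0182 zmed 0.0854
0.621,-0.143,0.01,0.027,0.07 3227 mid [ 0.62   -0.1445] size [0.0923 0.0921] enc [ 0.6207 -0.1445] 0.0489 zmed 0.0143
0.472,-0.171,0.055,0.08,0.05 753 mid [ 0.4749 -0.1707] size [0.0344 0.034 ] enc [ 0.4746 -0.171 ] 0.0181 zmed 0.0655
0.488,0.125,0.055,0.08,0.05 115 mid [0.4911 0.1103] size [0.0219 0.0079] enc [0.4911 0.1119] 0.0121 zmed 0.0575
```

Call:
jog_arm:
  series: [-0.011, 0.0025, 0, 0, 0.06, 0, 0, 0.04, 0, 0.06, 0, 0, 0.04, 0, 0.06, 0, 0, 0.04, 0, 0.06, 0, 0, 0.033, 0, 0.06]

```text
clock: 7.4
tcp_pos: [0.6218, -0.1345, 0.053]
tcp_rot: [-0.002, 1.0, 0.001, 0.0]
ft_force: [-0.3, 0.8, 0.1]
grip_width: 0.0597
```

Call:
jog_arm:
  series: [0, 0, 0, 0, 0.06, 0, 0, 0, 0, 0.02, 0, 0, 0, 0, 0.02, 0, 0, 0, 0, 0.02, 0, 0, 0, 0, 0.02]

```text
clock: 7.9
tcp_pos: [0.6227, -0.1408, 0.0568]
tcp_rot: [0.001, 1.0, -0.002, 0.002]
ft_force: [2.7, -9.1, -0.6]
grip_width: 0.0358
```

Call:
jog_arm:
  series: [0, 0, -0.03, 0, 0.02, 0, 0, -0.04, 0, 0.02, 0, 0, -0.04, 0, 0.02, 0, 0, -0.04, 0, 0.02, 0, 0, 0, 0, 0.02]

```text
clock: 8.4
tcp_pos: [0.6241, -0.138, 0.212]
tcp_rot: [-0.0, 1.0, -0.001, 0.006]
ft_force: [-0.0, -0.9, -0.8]
grip_width: 0.0357
```

Call:
jog_arm:
  series: [0.01, 0.04, 0, 0, 0.02, 0.01, 0.04, 0, 0, 0.02, 0.01, 0.04, 0, 0, 0.02, 0.01, 0.04, 0, 0, 0.02, 0.01, 0.04, 0, 0, 0.02]

```text
clock: 8.9
tcp_pos: [0.5703, 0.0641, 0.2054]
tcp_rot: [-0.0, 1.0, 0.0, 0.001]
ft_force: [1.3, 0.4, -0.2]
grip_width: 0.0356
```

Call:
jog_arm:
  series: [0.01, 0.04, 0, 0, 0.02, 0.01, 0.04, 0, 0, 0.02, 0.01, 0.04, 0, 0, 0.02, 0.01, 0.04, 0, 0, 0.02, 0.01, 0.04, 0, 0, 0.02]

```text
clock: 9.4
tcp_pos: [0.5201, 0.2641, 0.2054]
tcp_rot: [-0.0, 1.0, 0.0, 0.001]
ft_force: [1.0, -0.9, -0.8]
grip_width: 0.0359
```

Call:
jog_arm:
  series: [0.01, 0.03, 0, 0, 0.02, 0, 0.02, 0, 0, 0.02, 0, 0, 0, 0, 0.02, 0, 0, 0, 0, 0.02]

```text
clock: 9.8
tcp_pos: [0.5113, 0.3116, 0.2047]
tcp_rot: [-0.0, 1.0, -0.0, 0.0]
ft_force: [0.6, -0.2, -1.0]
grip_width: 0.0361
```

```bash
python3 w.py 3 0.51,0.38,0.065,0.09,0.06 0.488,0.125,0.055,0.08,0.05; python3 -c "
from h import *
f=snap('top');cv2.imwrite('pics/t2.png',cv2.resize(f['image'][150:280,80:440],(800,289),interpolation=2))"
```

```text
9.8 [0.5113 0.3116 0.2047] 0.03606488341438064
cam [0.439 0.311 0.37 ]
0.51,0.38,0.065,0.09,0.06 541 mid [0.5139 0.3774] size [0.0343 0.0343] enc [0.5144 0.3774] 0.0182 zmed 0.0706
0.488,0.125,0.055,0.08,0.05 799 mid [0.4883 0.1259] size [0.0343 0.0344] enc [0.4893 0.1256] 0.0186 zmed 0.0653
```

View pics/w3.png

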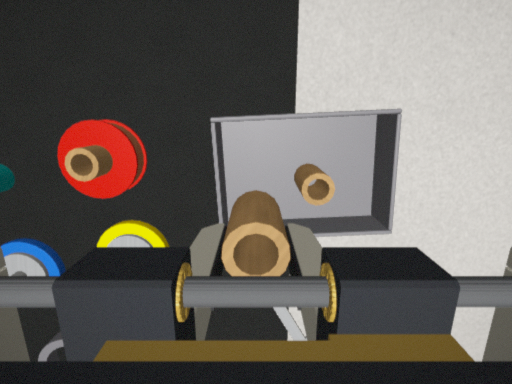

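Call:
jog_arm:
  series: [0.03, 0.006, 0, 0, 0.02, 0, 0, 0.04, 0, 0.02, 0, 0, 0.04, 0, 0.02, 0, 0, 0.04, 0, 0.02, 0, 0, 0.032, 0, 0.02]

```text
clock: 10.4
tcp_pos: [0.4812, 0.3165, 0.051]
tcp_rot: [0.001, 1.0, -0.0, -0.0]
ft_force: [-0.2, 0.0, -0.7]
grip_width: 0.0362
```

Call:
jog_arm:
  series: [0, 0, 0, 0, 0.02, 0, 0, 0, 0, 0.05, 0, 0, 0, 0, 0.05, 0, 0, 0, 0, 0.05]

```text
clock: 10.8
tcp_pos: [0.4818, 0.3188, 0.0545]
tcp_rot: [-0.0, 1.0, 0.001, 0.001]
ft_force: [-0.2, -0.8, -0.2]
grip_width: 0.0494
```

Call:
jog_arm:
  series: [0, 0, -0.03, 0, 0.05, 0, 0, -0.04, 0, 0.05, 0, 0, -0.04, 0, 0.05, 0, 0, -0.04, 0, 0.05, 0, 0, 0, 0, 0.06]

```text
clock: 11.3
tcp_pos: [0.4831, 0.3201, 0.2093]
tcp_rot: [-0.0, 1.0, 0.003, 0.004]
ft_force: [0.4, 0.7, -0.2]
grip_width: 0.0543
```

Call:
jog_arm:
  series: [0, -0.04, 0, 0, 0.06, 0, -0.04, 0, 0, 0.06, 0, -0.04, 0, 0, 0.06, 0, -0.03, 0, 0, 0.06, 0, 0, 0, 0, 0.06]

```text
clock: 11.8
tcp_pos: [0.4806, 0.1639, 0.2032]
tcp_rot: [0.002, 1.0, -0.001, 0.0]
ft_force: [0.6, 0.5, 0.1]
grip_width: 0.0602
```

```bash
python3 w.py 4 0.51,0.38,0.06,0.09,0.04 0.48,0.317,0.06,0.09,0.04 0.488,0.125,0.055,0.08,0.05 0.623,0.142,0.07,0.1,0.03 0.623,0.142,0.01,0.027,0.07
```

```text
11.8 [0.4806 0.1639 0.2032] 0.06019082606054962
cam [0.408 0.164 0.369]
0.51,0.38,0.06,0.09,0.04 803 mid [0.5137 0.3767] size [0.0342 0.0344] enc [0.5142 0.3777] 0.0189 zmed 0.0699
0.48,0.317,0.06,0.09,0.04 758 mid [0.4769 0.3153] size [0.0345 0.0344] enc [0.4676 0.3163] 0.0278 zmed 0.0701
0.488,0.125,0.055,0.08,0.05 575 mid [0.4884 0.1257] size [0.0346 0.0341] enc [0.4884 0.1253] 0.018 zmed 0.0655
0.623,0.142,0.07,0.1,0.03 127 mid [0.6223 0.1421] size [0.0117 0.0163] enc [0.624  0.1419] 0.0089 zmed 0.0886
0.623,0.142,0.01,0.027,0.07 1730 mid [0.5974 0.1427] size [0.0437 0.0898] enc [0.6226 0.1421] 0.0489 zmed 0.0146
```

View pics/w4.png

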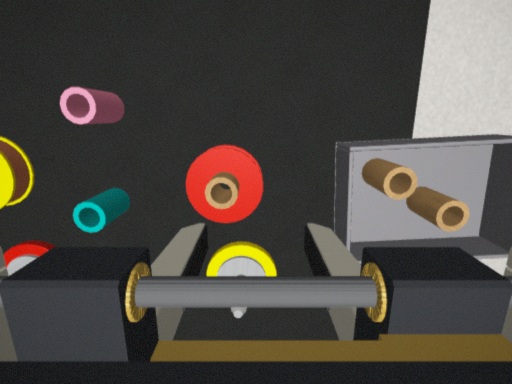

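Call:
jog_arm:
  series: [-0.008, -0.038, 0, 0, 0.06, 0, 0, 0, 0, 0.06, 0, 0, 0.04, 0, 0.06, 0, 0, 0.04, 0, 0.06, 0, 0, 0.04, 0, 0.06]

```text
clock: 12.35
tcp_pos: [0.4894, 0.1323, 0.082]
tcp_rot: [-0.001, 1.0, 0.001, 0.001]
ft_force: [1.1, 0.3, -0.8]
grip_width: 0.0601
```

Call:
jog_arm:
  series: [0, 0, 0, 0, 0.06, 0, 0, 0, 0, 0.06]

```text
clock: 12.55
tcp_pos: [0.4886, 0.1315, 0.0828]
tcp_rot: [-0.001, 1.0, -0.0, -0.001]
ft_force: [0.3, 0.6, 0.5]
grip_width: 0.06
```

Call:
jog_arm:
  series: [0, -0.006, 0.02, 0, 0.06, 0, 0, 0.02, 0, 0.06, 0, 0, 0, 0, 0.06, 0, 0, 0, 0, 0.02, 0, 0, 0, 0, 0.02]

```text
clock: 13.05
tcp_pos: [0.4897, 0.125, 0.0444]
tcp_rot: [-0.0, 1.0, 0.0, 0.001]
ft_force: [-0.2, 0.7, 0.7]
grip_width: 0.0485
```

Call:
jog_arm:
  series: [0, 0, 0, 0, 0.02, 0, 0, 0, 0, 0.02]

```text
clock: 13.25
tcp_pos: [0.4897, 0.1252, 0.0438]
tcp_rot: [-0.0, 1.0, 0.001, 0.001]
ft_force: [-0.4, 2.2, 10.7]
grip_width: 0.0364
```

Call:
jog_arm:
  series: [0, 0, -0.02, 0, 0.02, 0, 0, -0.04, 0, 0.02, 0, 0, -0.04, 0, 0.02, 0, 0, -0.04, 0, 0.02, 0, 0, 0, 0, 0.02]

```text
clock: 13.75
tcp_pos: [0.4908, 0.125, 0.1872]
tcp_rot: [-0.0, 1.0, 0.001, 0.004]
ft_force: [0.5, -0.0, -4.8]
grip_width: 0.0367
```

Call:
jog_arm:
  series: [-0.0146, -0.03, 0, 0, 0.02, -0.0146, -0.03, 0, 0, 0.02, -0.0146, -0.03, 0, 0, 0.02, -0.0146, -0.03, 0, 0, 0.02, -0.0146, -0.03, 0, 0, 0.02]

```text
clock: 14.25
tcp_pos: [0.5614, -0.0268, 0.1813]
tcp_rot: [-0.0, 1.0, -0.0, -0.001]
ft_force: [0.4, 1.2, -5.0]
grip_width: 0.0368
```

Call:
jog_arm:
  series: [-0.0146, -0.03, 0, 0, 0.02, -0.0146, -0.03, 0, 0, 0.02, -0.0146, -0.03, 0, 0, 0.02, -0.0146, -0.03, 0, 0, 0.02, 0, 0, 0, 0, 0.02]

```text
clock: 14.75
tcp_pos: [0.6207, -0.1511, 0.1808]
tcp_rot: [0.003, 1.0, -0.001, -0.001]
ft_force: [-1.0, -0.3, -4.3]
grip_width: 0.0367
```

Call:
jog_arm:
  series: [0, 0, 0, 0, 0.02, 0, 0, 0, 0, 0.02]

```text
clock: 14.95
tcp_pos: [0.6194, -0.1443, 0.1815]
tcp_rot: [-0.001, 1.0, 0.0, -0.001]
ft_force: [1.3, 0.3, -5.2]
grip_width: 0.0365
```

```bash
python3 w.py 5
python3 - <<'E'
from h import *
f=snap('side');W=cloud(f);cv2.imwrite('pics/s2.png',cv2.resize(f['image'][120:320,130:400],(800,592),interpolation=2))
E
```

```text
14.95 [ 0.6194 -0.1443  0.1815] 0.03651790012576991
cam [ 0.547 -0.145  0.347]
```

View pics/s2.png

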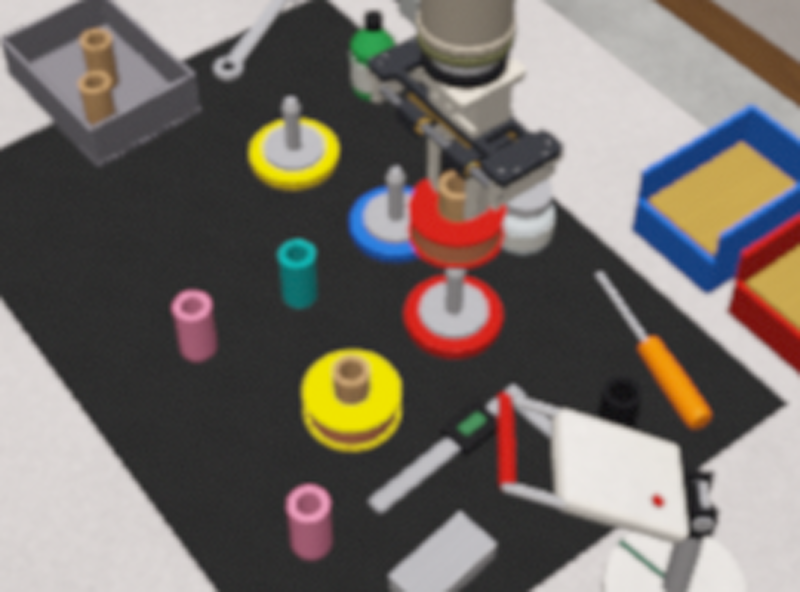

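Call:
jog_arm:
  series: [-0.002, 0, 0, 0, 0.02, 0, 0, 0.025, 0, 0.02, 0, 0, 0.025, 0, 0.02, 0, 0, 0.02, 0, 0.02, 0, 0, 0, 0, 0.02]

```text
clock: 15.55
tcp_pos: [0.6209, -0.1445, 0.1102]
tcp_rot: [-0.001, 1.0, 0.0, -0.002]
ft_force: [-0.5, 0.1, -4.4]
grip_width: 0.0367
```

Call:
jog_arm:
  series: [0, 0, 0.012, 0, 0.02, 0, 0, 0.012, 0, 0.02, 0, 0, 0.012, 0, 0.02, 0, 0, 0, 0, 0.02]

```text
clock: 15.95
tcp_pos: [0.6215, -0.1452, 0.0751]
tcp_rot: [-0.0, 1.0, 0.0, -0.001]
ft_force: [-0.3, 0.7, -4.3]
grip_width: 0.0367
```

Call:
jog_arm:
  series: [0, 0, 0.006, 0, 0.02, 0, 0, 0.006, 0, 0.02, 0, 0, 0, 0, 0.02]

```text
clock: 16.25
tcp_pos: [0.6224, -0.1457, 0.0642]
tcp_rot: [-0.0, 1.0, -0.0, -0.0]
ft_force: [-0.1, -0.7, -4.9]
grip_width: 0.0363
```

Call:
jog_arm:
  series: [0, 0, 0, 0, 0.05, 0, 0, 0, 0, 0.06, 0, 0, 0, 0, 0.06, 0, 0, 0, 0, 0.06]

```text
clock: 16.65
tcp_pos: [0.6227, -0.1455, 0.0651]
tcp_rot: [-0.0, 1.0, -0.0, 0.0]
ft_force: [0.6, 0.7, -0.2]
grip_width: 0.059
```

Call:
jog_arm:
  series: [0, 0, -0.03, 0, 0.06, 0, 0, -0.04, 0, 0.06, 0, 0, -0.04, 0, 0.06, 0, 0, -0.03, 0, 0.06, 0, 0, 0, 0, 0.06]

```text
clock: 17.15
tcp_pos: [0.6246, -0.1459, 0.2095]
tcp_rot: [-0.0, 1.0, -0.001, 0.004]
ft_force: [-0.4, -0.3, -0.5]
grip_width: 0.0599
```

Call:
jog_arm:
  series: [0.03, -0.005, 0, 0, 0.06, 0.03, -0.005, 0, 0, 0.06, 0.03, -0.005, 0, 0, 0.06, 0.03, -0.005, 0, 0, 0.06, 0, 0, 0, 0, 0.06]

```text
clock: 17.65
tcp_pos: [0.498, -0.1664, 0.2042]
tcp_rot: [0.001, 1.0, -0.0, -0.002]
ft_force: [0.6, -0.6, 0.0]
grip_width: 0.0602
```

```bash
python3 w.py 6 0.621,-0.144,0.07,0.1,0.03 0.621,-0.144,0.04,0.06,0.06 0.472,-0.171,0.055,0.08,0.05
```

```text
17.65 [ 0.498  -0.1664  0.2042] 0.060249474629348335
cam [ 0.426 -0.167  0.37 ]
0.621,-0.144,0.07,0.1,0.03 61 mid [ 0.6304 -0.1462] size [0.0178 0.0215] enc [ 0.6215 -0.1453] 0.0184 zmed 0.0858
0.621,-0.144,0.04,0.06,0.06 1795 mid [ 0.621  -0.1459] size [0.0891 0.0827] enc [ 0.6216 -0.1467] 0.0468 zmed 0.0542
0.472,-0.171,0.055,0.08,0.05 557 mid [ 0.4516 -0.1801] size [0.0339 0.0335] enc [ 0.4514 -0.1803] 0.0181 zmed 0.0656
```

View pics/w6.png

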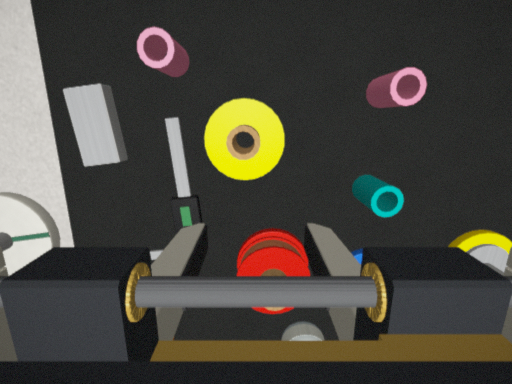

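Call:
jog_arm:
  series: [0.0235, -0.007, 0, 0, 0.06, 0.023, -0.007, 0, 0, 0.06, 0, 0, 0.04, 0, 0.06, 0, 0, 0.04, 0, 0.06, 0, 0, 0, 0, 0.06]

```text
clock: 18.2
tcp_pos: [0.4547, -0.1785, 0.121]
tcp_rot: [-0.001, 1.0, 0.001, -0.003]
ft_force: [0.0, -0.2, 0.3]
grip_width: 0.0597
```

Call:
jog_arm:
  series: [0, 0, 0, 0, 0.06]

```text
clock: 18.3
tcp_pos: [0.4564, -0.1792, 0.1244]
tcp_rot: [-0.001, 1.0, 0.0, -0.001]
ft_force: [0.1, 0.2, 0.2]
grip_width: 0.0602
```

```bash
python3 w.py 7 0.4515,-0.18,0.055,0.08,0.05; python3 -c "
from h import *
go=__import__('meas').go; f=snap('top'); W=cloud(f); hsv=cv2.cvtColor(f['image'],cv2.COLOR_BGR2HSV)"
```

```text
18.3 [ 0.4564 -0.1792  0.1244] 0.060174130469905794
cam [ 0.384 -0.18   0.29 ]
0.4515,-0.18,0.055,0.08,0.05 1034 mid [ 0.451  -0.1801] size [0.0344 0.0339] enc [ 0.4515 -0.1801] 0.0182 zmed 0.0655
```

Call:
jog_arm:
  series: [0.005, -0.001, 0.03, 0, 0.06, 0, 0, 0.03, 0, 0.06, 0, 0, 0.021, 0, 0.06, 0, 0, 0, 0, 0.06, 0, 0, 0, 0, 0.06]

```text
clock: 18.9
tcp_pos: [0.4517, -0.1807, 0.0448]
tcp_rot: [-0.0, 1.0, -0.0, 0.001]
ft_force: [0.3, 0.1, 0.1]
grip_width: 0.0601
```

Call:
jog_arm:
  series: [0, 0, 0, 0, 0.02, 0, 0, 0, 0, 0.02, 0, 0, 0, 0, 0.02, 0, 0, 0, 0, 0.02, 0, 0, 0, 0, 0.02]

```text
clock: 19.4
tcp_pos: [0.4513, -0.1803, 0.0445]
tcp_rot: [-0.0, 1.0, -0.0, 0.001]
ft_force: [-1.3, 1.8, 10.1]
grip_width: 0.0366
```

Call:
jog_arm:
  series: [0, 0, -0.02, 0, 0.02, 0, 0, -0.04, 0, 0.02, 0, 0, -0.04, 0, 0.02, 0, 0, -0.04, 0, 0.02, 0, 0, 0, 0, 0.02]

```text
clock: 19.9
tcp_pos: [0.4527, -0.1813, 0.188]
tcp_rot: [-0.0, 1.0, -0.001, 0.004]
ft_force: [1.4, -0.1, -3.9]
grip_width: 0.0368
```

Call:
jog_arm:
  series: [-0.0155, 0.0294, 0, 0, 0.02, -0.0155, 0.0294, 0, 0, 0.02, -0.0155, 0.0294, 0, 0, 0.02, -0.0155, 0.0294, 0, 0, 0.02, -0.0155, 0.0294, 0, 0, 0.02]

```text
clock: 20.4
tcp_pos: [0.5279, -0.0323, 0.1823]
tcp_rot: [-0.0, 1.0, -0.0, -0.001]
ft_force: [0.6, -0.8, -3.1]
grip_width: 0.0366
```

Call:
jog_arm:
  series: [-0.0155, 0.0294, 0, 0, 0.02, -0.0155, 0.0294, 0, 0, 0.02, -0.0155, 0.0294, 0, 0, 0.02, -0.0155, 0.0294, 0, 0, 0.02, -0.0155, 0.0294, 0, 0, 0.02]

```text
clock: 20.9
tcp_pos: [0.6053, 0.1146, 0.1819]
tcp_rot: [-0.0, 1.0, -0.0, -0.001]
ft_force: [0.4, -1.4, -4.3]
grip_width: 0.0369
```

Call:
jog_arm:
  series: [-0.0155, 0.0294, 0, 0, 0.02, 0, 0, 0, 0, 0.02, 0, 0, 0, 0, 0.02, 0, 0, 0, 0, 0.02]

```text
clock: 21.3
tcp_pos: [0.6203, 0.1415, 0.1825]
tcp_rot: [0.0, 1.0, -0.001, -0.001]
ft_force: [-0.1, -0.3, -3.8]
grip_width: 0.0366
```

Call:
jog_arm:
  series: [-0.0015, 0.0007, 0, 0, 0.02, 0, 0, 0.025, 0, 0.02, 0, 0, 0.025, 0, 0.02, 0, 0, 0.02, 0, 0.02, 0, 0, 0, 0, 0.02]

```text
clock: 21.8
tcp_pos: [0.621, 0.1423, 0.1112]
tcp_rot: [0.0, 1.0, -0.001, -0.002]
ft_force: [-0.3, -0.1, -3.7]
grip_width: 0.0365
```

Call:
jog_arm:
  series: [0, 0, 0.012, 0, 0.02, 0, 0, 0.012, 0, 0.02, 0, 0, 0.012, 0, 0.02, 0, 0, 0, 0, 0.02]

```text
clock: 22.2
tcp_pos: [0.6218, 0.1434, 0.076]
tcp_rot: [-0.0, 1.0, -0.0, -0.001]
ft_force: [0.0, 0.3, -3.9]
grip_width: 0.0366
```

Call:
jog_arm:
  series: [0, 0, 0.006, 0, 0.02, 0, 0, 0.006, 0, 0.02, 0, 0, 0, 0, 0.02]

```text
clock: 22.5
tcp_pos: [0.6226, 0.1436, 0.0651]
tcp_rot: [-0.0, 1.0, -0.0, -0.0]
ft_force: [0.0, -1.2, -3.3]
grip_width: 0.0367
```

Home within a fraction of a mm; release, retreat, and go look at the lamp from between.

Call:
jog_arm:
  series: [0, 0, 0, 0, 0.05, 0, 0, 0, 0, 0.06, 0, 0, 0, 0, 0.06, 0, 0, 0, 0, 0.06]

```text
clock: 22.9
tcp_pos: [0.623, 0.1438, 0.0661]
tcp_rot: [-0.0, 1.0, 0.0, 0.0]
ft_force: [-0.6, 0.6, -0.2]
grip_width: 0.0591
```

Call:
jog_arm:
  series: [0, 0, -0.04, 0, 0.06, 0, 0, -0.05, 0, 0.06, 0, 0, -0.05, 0, 0.06, 0, 0, -0.05, 0, 0.06, 0, 0, -0.05, 0, 0.06]

```text
clock: 23.4
tcp_pos: [0.6223, 0.1435, 0.3082]
tcp_rot: [-0.0, 1.0, 0.0, 0.0]
ft_force: [0.8, 0.1, -0.2]
grip_width: 0.06
```

Call:
jog_arm:
  series: [0.02, -0.03, -0.02, 0, 0.04, 0.02, -0.03, -0.02, 0, 0.04, 0.02, -0.03, -0.02, 0, 0.04, 0.02, -0.03, -0.02, 0, 0.04, 0.02, -0.03, 0, 0, 0.04]

```text
clock: 23.9
tcp_pos: [0.5228, -0.0075, 0.3885]
tcp_rot: [-0.0, 1.0, 0.0, 0.002]
ft_force: [0.9, 0.2, -0.9]
grip_width: 0.04
```

```bash
python3 w.py 8 0.6225,0.1425,0.07,0.1,0.03 0.6225,0.1425,0.04,0.06,0.06 0.621,-0.145,0.07,0.1,0.03 0.621,-0.145,0.04,0.06,0.06 0.6225,0.1425,0.008,0.03,0.06
```

```text
23.9 [ 0.5228 -0.0075  0.3885] 0.040020705017250496
cam [ 0.449 -0.008  0.554]
0.6225,0.1425,0.07,0.1,0.03 378 mid [0.6223 0.1424] size [0.0343 0.0344] enc [0.6228 0.1424] 0.0182 zmed 0.0851
0.6225,0.1425,0.04,0.06,0.06 1479 mid [0.6227 0.1424] size [0.0871 0.0871] enc [0.6232 0.1427] 0.0464 zmed 0.0543
0.621,-0.145,0.07,0.1,0.03 373 mid [ 0.621  -0.1451] size [0.034  0.0336] enc [ 0.6215 -0.1457] 0.0183 zmed 0.0853
0.621,-0.145,0.04,0.06,0.06 1480 mid [ 0.6209 -0.1456] size [0.087 0.087] enc [ 0.6216 -0.1462] 0.0465 zmed 0.0544
0.6225,0.1425,0.008,0.03,0.06 368 mid [0.6142 0.1325] size [0.0783 0.0781] enc [0.6219 0.1404] 0.0484 zmed 0.015
```

Call:
jog_arm:
  series: [0.0083, -0.0393, -0.003, 0, 0.04, 0.0083, -0.0393, -0.003, 0, 0.04, 0.0083, -0.0393, -0.003, 0, 0.04, 0.0083, -0.0393, -0.003, 0, 0.04, 0.0083, -0.0393, -0.003, 0, 0.04]

```text
clock: 24.45
tcp_pos: [0.4808, -0.2043, 0.401]
tcp_rot: [-0.0, 1.0, -0.0, 0.0]
ft_force: [1.1, 0.2, 0.9]
grip_width: 0.0401
```

Call:
jog_arm:
  series: [0.0083, -0.0393, -0.003, 0, 0.04, 0.0083, -0.0393, -0.003, 0, 0.04, 0.0083, -0.0393, -0.003, 0, 0.04, 0.0083, -0.0393, -0.003, 0, 0.04, 0.0083, -0.0393, -0.003, 0, 0.04]

```text
clock: 24.95
tcp_pos: [0.4395, -0.4007, 0.4159]
tcp_rot: [-0.0, 1.0, -0.0, 0.0]
ft_force: [1.0, -0.4, -0.5]
grip_width: 0.0399
```

```bash
python3 w.py 9 0.581,-0.497,0.014,0.026,0.075
python3 - <<'E'
from h import *
f=dict(np.load('wrist.npz'));W=cloud(f);hsv=cv2.cvtColor(f['image'],cv2.COLOR_BGR2HSV);h,s=hsv[...,0],hsv[...,1]
m=((h<8)|(h>172))&(s>110)&(W[...,2]>.15)&(f['z_map']>0);P=W[m]
if len(P): print('handle',len(P),P.min(0),P.max(0),P.mean(0),cv2.minAreaRect(P[:,:2].astype(np.float32)))
print(readout.sense()['joint_positions'])
E
```

```text
24.95 [ 0.4395 -0.4007  0.4159] 0.039859418018187126
cam [ 0.367 -0.401  0.582]
0.581,-0.497,0.014,0.026,0.075 437 mid [ 0.5552 -0.5272] size [0.0699 0.0615] enc [ 0.5572 -0.5253] 0.049 zmed 0.0197
handle 642 [ 0.40278375 -0.46465137  0.23827104] [ 0.48520652 -0.35749115  0.5120835 ] [ 0.45460947 -0.39709503  0.2592216 ] ((0.44627660512924194, -0.40849757194519043), (0.08218249678611755, 0.10727107524871826), 3.666919708251953)
[ 0.48990523  0.27918612  0.22128261  1.64860972 -0.06042895  1.21878459
  2.28858395]
```

View pics/w9.png

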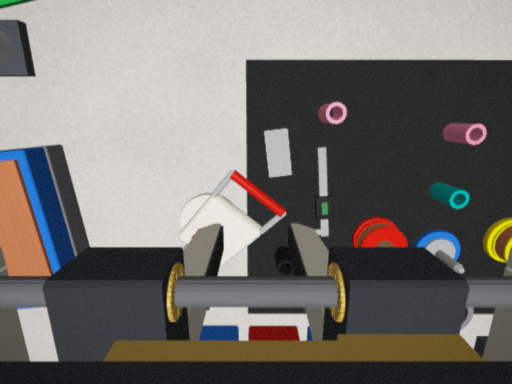

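Run:
```python
from h import *
f=dict(np.load('wrist.npz'));W=cloud(f);hsv=cv2.cvtColor(f['image'],cv2.COLOR_BGR2HSV);h,s=hsv[...,0],hsv[...,1]
m=((h<8)|(h>172))&(s>110)&(W[...,2]>.15)&(W[...,2]<.265)&(f['z_map']>0);v,u=np.nonzero(m);k=(u>225)&(u<295)&(v>165)&(v<222);P=W[m][k]
r=cv2.minAreaRect(P[:,:2].astype(np.float32));print(len(P),r,np.percentile(P[:,2],[5,50,95]))
d=np.linalg.svd(P-P.mean(0),full_matrices=False)[2][0];print('axis',d,np.degrees(np.arctan2(d[1],d[0])))
c=np.array(r[0]);
for b in ([.583,-.4913],[.5803,-.4994],[.5815,-.4955]):
  e=c-b;print(b,np.hypot(*e),np.degrees(np.arctan2(e[1],e[0])))
```

```text
606 ((0.45848044753074646, -0.3988713324069977), (0.0793055072426796, 0.011720373295247555), 51.239227294921875) [0.24151589 0.24507006 0.24665035]
axis [ 0.63037101  0.77628389 -0.00396356] 50.92213399309132
[0.583, -0.4913] 0.15507474823503953 143.41415264390574
[0.5803, -0.4994] 0.15794307953130957 140.4696632401754
[0.5815, -0.4955] 0.15643180523964545 141.85128451592746
```

Call:
jog_arm:
  series: [0, 0, 0, 8.5, 0.04, 0, 0, 0, 8.5, 0.04, 0, 0, 0, 8.5, 0.04, 0, 0, 0, 8.5, 0.04, 0, 0, 0, 8.5, 0.04]

```text
clock: 25.5
tcp_pos: [0.4401, -0.399, 0.4156]
tcp_rot: [0.365, 0.931, 0.0, 0.0]
ft_force: [-0.4, 1.2, 0.4]
grip_width: 0.0401
```

Call:
jog_arm:
  series: [0, 0, 0, 8.5, 0.04, 0, 0, 0, 8.5, 0.04, 0, 0, 0, 8.5, 0.04, 0, 0, 0, 8.5, 0.04, 0, 0, 0, 8.5, 0.04]

```text
clock: 26.0
tcp_pos: [0.4401, -0.399, 0.4156]
tcp_rot: [0.678, 0.735, 0.0, 0.0]
ft_force: [-0.5, -0.1, 0.1]
grip_width: 0.0403
```

Call:
jog_arm:
  series: [0, 0, 0, 8.5, 0.04, 0, 0, 0, 8.5, 0.04, 0, 0, 0, 8.5, 0.04, 0, 0, 0, 8.5, 0.04, 0, 0, 0, 8.5, 0.04]

```text
clock: 26.5
tcp_pos: [0.4401, -0.399, 0.4156]
tcp_rot: [0.898, 0.44, 0.0, -0.0]
ft_force: [-0.6, -0.6, 0.5]
grip_width: 0.0403
```

```bash
python3 w.py 10 0.581,-0.497,0.014,0.026,0.075
python3 - <<'E'
from h import *
from scipy.spatial.transform import Rotation as R
s=readout.sense();print(s['joint_positions'].round(2),R.from_quat(s['tcp_rot']).as_matrix().round(3).tolist())
E
```

```text
26.5 [ 0.4401 -0.399   0.4156] 0.040259070287811345
cam [ 0.484 -0.342  0.581]
0.581,-0.497,0.014,0.026,0.075 595 mid [ 0.6051 -0.48  ] size [0.0713 0.0852] enc [ 0.5999 -0.4818] 0.0553 zmed 0.0197
[ 0.16  0.31  0.68  1.67 -0.21  1.23  0.21] [[0.62, 0.785, 0.0], [0.785, -0.62, 0.0], [0.0, -0.0, -1.0]]
```

View pics/w10.png

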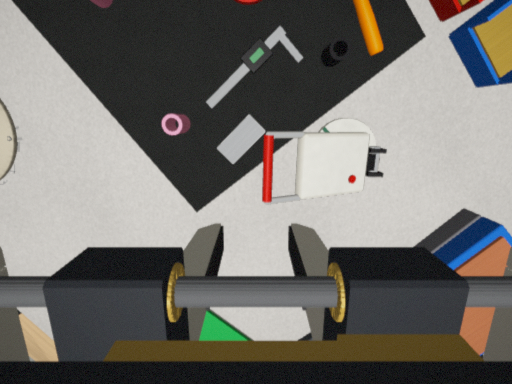

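Call:
jog_arm:
  series: [0.0114, 0.0144, 0, 0, 0.028, 0, 0, 0.04, 0, 0.028, 0, 0, 0.04, 0, 0.028, 0, 0, 0.03, 0, 0.028, 0, 0, 0, 0, 0.028]

```text
clock: 27.05
tcp_pos: [0.4586, -0.3971, 0.3018]
tcp_rot: [0.896, 0.445, -0.001, -0.003]
ft_force: [-0.5, -0.1, -0.3]
grip_width: 0.0285
```

Call:
jog_arm:
  series: [0, 0, 0, 0, 0.028, 0, 0, 0, 0, 0.028]

```text
clock: 27.25
tcp_pos: [0.4594, -0.3999, 0.3074]
tcp_rot: [0.896, 0.443, 0.001, 0.001]
ft_force: [0.2, 0.7, -0.3]
grip_width: 0.0283
```

```bash
python3 w.py 11
python3 - <<'E'
from h import *
f=dict(np.load('wrist.npz'));W=cloud(f);hsv=cv2.cvtColor(f['image'],cv2.COLOR_BGR2HSV);h,s=hsv[...,0],hsv[...,1]
m=((h<8)|(h>172))&(s>150)&(W[...,2]>.15)&(W[...,2]<.265)&(f['z_map']>0)
n,l,st,c=cv2.connectedComponentsWithStats(m.astype(np.uint8));i=1+st[1:,4].argmax();P=W[l==i];print(c[i],st[i])
print(cv2.minAreaRect(P[:,:2].astype(np.float32)),np.percentile(P[:,2],[5,50,95]))
E
```

```text
27.25 [ 0.4594 -0.3999  0.3074] 0.028256758392022553
cam [ 0.503 -0.343  0.473]
[253.2982158  201.67119796] [ 247  157   15   93 1177]
((0.4588776230812073, -0.3987734317779541), (0.07927104085683823, 0.01141876820474863), 52.223663330078125) [0.24273429 0.24513435 0.24653124]
```

View pics/w11.png

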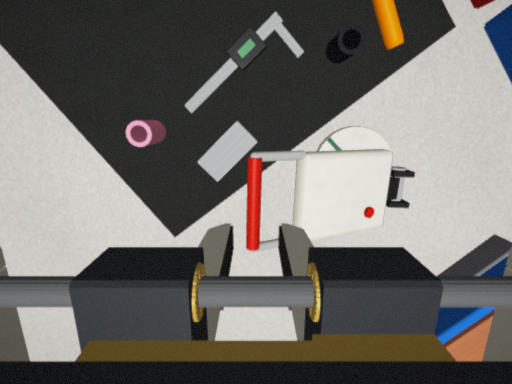

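Call:
jog_arm:
  series: [0, -0.0012, 0.02, 0, 0.028, 0, 0, 0.03, 0, 0.028, 0, 0, 0.03, 0, 0.028, 0, 0, 0.005, 0, 0.028, 0, 0, 0, 0, 0.028]

```text
clock: 27.8
tcp_pos: [0.4577, -0.3987, 0.2213]
tcp_rot: [0.897, 0.443, 0.0, 0.0]
ft_force: [0.5, -0.5, 1.1]
grip_width: 0.0279
```

Call:
jog_arm:
  series: [0, 0, 0, 0, 0.028, 0, 0, 0, 0, 0.005, 0, 0, 0, 0, 0.005, 0, 0, 0, 0, 0.005]

```text
clock: 28.2
tcp_pos: [0.458, -0.3989, 0.2214]
tcp_rot: [0.897, 0.443, 0.0, 0.001]
ft_force: [-0.2, -0.3, 1.1]
grip_width: 0.0111
```

```bash
cat > arc.py <<'E'
import sys
from h import *
from scipy.spatial.transform import Rotation as R
post=np.array([.5812,-.497,.16])
def plan(target,tilt1,n):
    s=readout.sense();M=R.from_quat(s['tcp_rot']).as_matrix()
    p=np.array(s['tcp_pos'])+[0,0,.0188]; e=p-post
    a0=np.arctan2(e[1],e[0]);rh=np.hypot(e[0],e[1]);t0=np.arctan2(e[2],rh);r=np.linalg.norm(e)
    yaw0=np.arctan2(M[1,1],M[0,1]); a1=np.radians(target); yaw1=a1-np.pi  # tool y points to post
    print('ang',np.degrees(a0),'tilt',t0,'r',r,'yaw',np.degrees(yaw0),np.degrees(yaw1))
    q=p.copy()
    for i in range(1,n+1):
        a=a0+(a1-a0)*i/n;t=t0+(tilt1-t0)*i/n; g=.177+(r-.177)*(1-i/n)
        nq=post+g*np.array([np.cos(t)*np.cos(a),np.cos(t)*np.sin(a),np.sin(t)])
        y=yaw0+(yaw1-yaw0)*(i-1)/n; dy=(yaw1-yaw0)/n
        d=nq-q;ey=np.array([np.cos(y),np.sin(y)]);ex=np.array([-ey[1],ey[0]])
        print([round(ex@d[:2],4),round(ey@d[:2],4),round(-d[2],4),round(-np.degrees(dy),2)]);q=nq
    print('end tcp',q-[0,0,.0188])
if __name__=='__main__': plan(*map(float,sys.argv[1:3]),int(sys.argv[3]))
E
python3 arc.py 97 0 10
```

```text
ang 141.45727849237045 tilt 0.47123816688967285 r 0.17676220535836798 yaw -37.46534048551156 -83.0
[np.float64(0.0125), np.float64(-0.0029), np.float64(0.0075), np.float64(4.55)]
[np.float64(0.0128), np.float64(-0.0026), np.float64(0.0077), np.float64(4.55)]
[np.float64(0.013), np.float64(-0.0022), np.float64(0.0078), np.float64(4.55)]
[np.float64(0.0132), np.float64(-0.0019), np.float64(0.0079), np.float64(4.55)]
[np.float64(0.0133), np.float64(-0.0015), np.float64(0.008), np.float64(4.55)]
[np.float64(0.0135), np.float64(-0.0011), np.float64(0.0081), np.float64(4.55)]
[np.float64(0.0136), np.float64(-0.0008), np.float64(0.0082), np.float64(4.55)]
[np.float64(0.0137), np.float64(-0.0004), np.float64(0.0083), np.float64(4.55)]
[np.float64(0.0137), np.float64(-0.0), np.float64(0.0083), np.float64(4.55)]
[np.float64(0.0137), np.float64(0.0003), np.float64(0.0083), np.float64(4.55)]
end tcp [ 0.55962913 -0.32131933  0.1412    ]
```

Call:
jog_arm:
  series: [0.0125, -0.0029, 0.0075, 4.55, 0.005, 0.0128, -0.0026, 0.0077, 4.55, 0.005, 0.013, -0.0022, 0.0078, 4.55, 0.005, 0.0132, -0.0019, 0.0079, 4.55, 0.005, 0.0133, -0.0015, 0.008, 4.55, 0.005]

```text
clock: 28.7
tcp_pos: [0.4973, -0.3475, 0.1825]
tcp_rot: [0.967, 0.255, 0.001, 0.001]
ft_force: [0.4, -4.7, 3.2]
grip_width: 0.011
```

```bash
python3 arc.py 97 0 6
```

```text
ang 119.310377043664 tilt 0.23657390446542442 r 0.17638023965117317 yaw -60.438928096685046 -83.0
[np.float64(0.0112), np.float64(-0.0012), np.float64(0.0068), np.float64(3.76)]
[np.float64(0.0113), np.float64(-0.0009), np.float64(0.0068), np.float64(3.76)]
[np.float64(0.0114), np.float64(-0.0007), np.float64(0.0069), np.float64(3.76)]
[np.float64(0.0114), np.float64(-0.0004), np.float64(0.0069), np.float64(3.76)]
[np.float64(0.0115), np.float64(-0.0001), np.float64(0.007), np.float64(3.76)]
[np.float64(0.0115), np.float64(0.0001), np.float64(0.007), np.float64(3.76)]
end tcp [ 0.55962913 -0.32131933  0.1412    ]
```

Call:
jog_arm:
  series: [0.0112, -0.0012, 0.0068, 3.76, 0.005, 0.0113, -0.0009, 0.0068, 3.76, 0.005, 0.0114, -0.0007, 0.0069, 3.76, 0.005, 0.0114, -0.0004, 0.0069, 3.76, 0.005, 0.0115, -0.0001, 0.007, 3.76, 0.005]

```text
clock: 29.2
tcp_pos: [0.5484, -0.3238, 0.1482]
tcp_rot: [0.996, 0.094, 0.001, 0.002]
ft_force: [-0.7, -5.2, 3.7]
grip_width: 0.0113
```

Call:
jog_arm:
  series: [0.0115, 0.0001, 0.007, 3.76, 0.005, 0, 0, 0, 0, 0.005, 0, 0, 0, 0, 0.005]

```text
clock: 29.5
tcp_pos: [0.5598, -0.3218, 0.1409]
tcp_rot: [0.998, 0.063, 0.001, 0.002]
ft_force: [2.3, -5.0, 0.4]
grip_width: 0.0113
```

```bash
python3 arc.py 97 0 1
python3 - <<'E'
from h import *
f=snap('top');g=snap('side');w=snap('wrist');np.savez('t3.npz',**f);np.savez('s3.npz',**g)
a=cv2.resize(f['image'][165:235,330:430],(430,300),interpolation=2);b=cv2.resize(g['image'][230:350,270:430],(400,300),interpolation=2)
out=np.zeros((600,800,3),np.uint8);out[:300,:400]=a[:,:400];out[300:,:400]=b;out[:300,400:]=cv2.resize(w['image'],(400,300));cv2.imwrite('pics/l1.png',out)
E
```

```text
ang 96.94911156486457 tilt -0.001925849269922274 r 0.17648405005927445 yaw -82.7832551441475 -83.0
[np.float64(-0.0002), np.float64(-0.0005), np.float64(-0.0003), np.float64(0.22)]
end tcp [ 0.55962913 -0.32131933  0.1412    ]
```

View pics/l1.png

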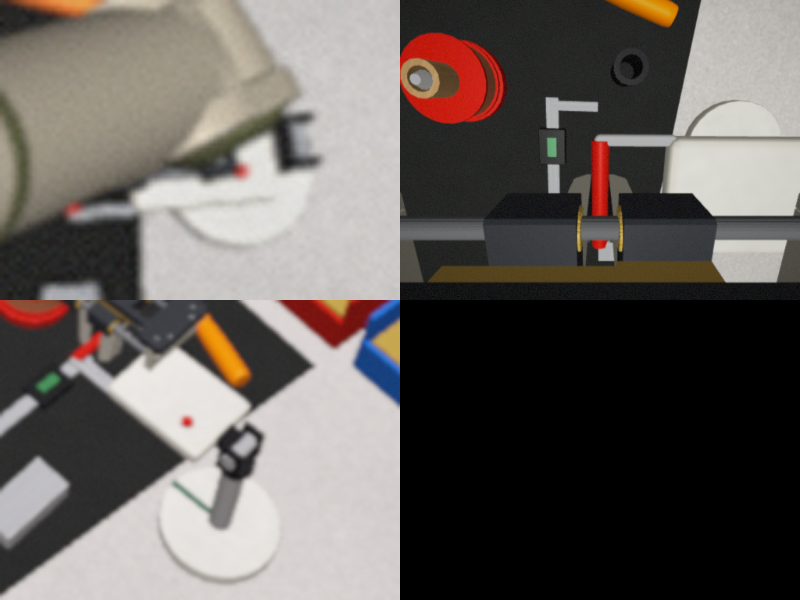

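Run:
```python
from h import *
def fit(f,roi,name):
    u0,v0,u1,v1=roi;im=f['image'][v0:v1,u0:u1].astype(float);gr=im[...,1]-im[...,2]  # G-R
    w=np.clip(gr-12,0,None);v,u=np.nonzero(w>0);ww=w[v,u]
    W=np.array([plane(f,a+u0,b+v0,.02) for a,b in zip(u,v)])[:,:2];d0=np.hypot(*(W-[.5812,-.497]).T);k=(d0<.06)
    W,ww=W[k],ww[k]
    for it in range(3):
        c=np.average(W,0,ww);_,_,V=np.linalg.svd((W-c)*np.sqrt(ww)[:,None],full_matrices=False);d=V[0]*np.sign(V[0][1]);r=(W-c)@[-d[1],d[0]];k=abs(r)<.004;W,ww=W[k],ww[k]
    print(name,len(W),'c',c.round(4),'ang',np.degrees(np.arctan2(d[1],d[0])).round(2),'range',W.min(0).round(3),W.max(0).round(3),'post-to-c ang',[np.degrees(np.arctan2(c[1]-p[1],c[0]-p[0])).round(2) for p in ([.5812,-.497],[.5803,-.4994])])
for n,fn in(('s0','side.npz'),('s3','s3.npz')): fit(dict(np.load(fn)),(325,285,380,340),n)
for i in range(2): fit(snap('side'),(325,285,380,340),'s%d'%i)
fit(dict(np.load('top.npz')),(350,180,395,235),'top')
f=dict(np.load('wrist.npz')); fit(f,(310,120,400,180),'wrist11')
# head top surface plane & orientation from side depth
f=dict(np.load('s3.npz'));W=cloud(f);m=(W[...,2]>.158)&(W[...,2]<.185)&(W[...,0]>.5)&(W[...,0]<.66)&(W[...,1]<-.36)&(W[...,1]>-.5)&(f['image'].min(2)>170)
P=W[m];A=np.c_[P[:,:2],np.ones(len(P))];s=np.linalg.lstsq(A,P[:,2],rcond=None)[0];print('head',len(P),'slope',s.round(4),'z',np.median(P[:,2]),cv2.minAreaRect(P[:,:2].astype(np.float32)))
```

```text
s0 31 c [ 0.5743 -0.4614] ang 98.28 range [ 0.57  -0.484] [ 0.579 -0.439] post-to-c ang [np.float64(100.99), np.float64(98.99)]
s3 29 c [ 0.5743 -0.4616] ang 98.3 range [ 0.57  -0.484] [ 0.579 -0.439] post-to-c ang [np.float64(101.01), np.float64(99.0)]
s0 30 c [ 0.5743 -0.4616] ang 98.08 range [ 0.57  -0.484] [ 0.579 -0.439] post-to-c ang [np.float64(101.05), np.float64(99.04)]
s1 29 c [ 0.5743 -0.4616] ang 98.24 range [ 0.57  -0.484] [ 0.579 -0.439] post-to-c ang [np.float64(101.01), np.float64(99.0)]
top 12 c [ 0.5746 -0.4548] ang 99.2 range [ 0.572 -0.465] [ 0.576 -0.443] post-to-c ang [np.float64(98.83), np.float64(97.23)]
wrist11 75 c [ 0.5747 -0.45  ] ang 98.68 range [ 0.57  -0.465] [ 0.58  -0.438] post-to-c ang [np.float64(97.83), np.float64(96.43)]
head 1311 slope [0.022  0.0074 0.1589] z 0.16835978130948798 ((0.5703526139259338, -0.428498238325119), (0.08450909703969955, 0.148018017411232), 7.618443489074707)
```

Call:
jog_arm:
  series: [-0.0034, 0, 0, -1.2, 0.005, 0, 0, 0, 0, 0.005, 0, 0, 0, 0, 0.005, 0, 0, 0, 0, 0.03, 0, 0, 0, 0, 0.03]

```text
clock: 30.25
tcp_pos: [0.5554, -0.3199, 0.1404]
tcp_rot: [0.997, 0.074, -0.0, -0.0]
ft_force: [0.5, -0.5, 0.2]
grip_width: 0.0226
```

Call:
jog_arm:
  series: [0, 0, 0, 0, 0.03, 0, 0, -0.02, 0, 0.03, 0, 0, -0.03, 0, 0.03, 0, 0, -0.04, 0, 0.03, 0, 0, -0.04, 0, 0.03]

```text
clock: 30.75
tcp_pos: [0.555, -0.3198, 0.2713]
tcp_rot: [0.997, 0.073, -0.001, -0.0]
ft_force: [0.1, -0.2, -0.2]
grip_width: 0.03
```

Call:
jog_arm:
  series: [-0.03, 0.02, -0.03, 0, 0.03, -0.03, 0.02, -0.03, 0, 0.03, -0.03, 0.02, -0.03, 0, 0.03, 0, 0, 0, 0, 0.03, 0, 0, 0, 0, 0.03]

```text
clock: 31.25
tcp_pos: [0.4747, -0.3932, 0.361]
tcp_rot: [0.997, 0.073, 0.001, -0.0]
ft_force: [-0.1, 0.7, -0.6]
grip_width: 0.0298
```

```bash
cat > chk.py <<'E'
from h import *
for n in ('wrist','side','top'):
    f=snap(n);W=cloud(f);im=f['image']
    m=(W[...,2]>.155)&(W[...,2]<.185)&(W[...,0]>.47)&(W[...,0]<.68)&(W[...,1]<-.36)&(W[...,1]>-.5)&(im.min(2)>150)
    k,l,st,c=cv2.connectedComponentsWithStats(m.astype(np.uint8))
    if k>1:
        i=1+st[1:,4].argmax();mm=cv2.morphologyEx((l==i).astype(np.uint8),cv2.MORPH_OPEN,np.ones((7,7)) if n=='wrist' else np.ones((5,5)))>0
        P=W[mm];A=np.c_[P[:,:2],np.ones(len(P))];s=np.linalg.lstsq(A,P[:,2],rcond=None)[0]
        r=cv2.minAreaRect(P[:,:2].astype(np.float32));print(n,'head',len(P),'slope',s[:2].round(4),'z',np.median(P[:,2]).round(4),r)
    hsv=cv2.cvtColor(im,cv2.COLOR_BGR2HSV);h,s_=hsv[...,0],hsv[...,1]
    m=((h<8)|(h>172))&(s_>130)&(W[...,2]>.13)&(W[...,2]<.2)&(W[...,0]>.45)&(W[...,1]>-.36)&(W[...,1]<-.28)
    P=W[m]
    if len(P)>5: print('  handle',len(P),cv2.minAreaRect(P[:,:2].astype(np.float32)),np.median(P[:,2]).round(4))
    cv2.imwrite(f'pics/{n}_c.png',im)
E
python3 chk.py
```

```text
wrist head 6774 slope [0.0017 0.0018] z 0.1698 ((0.5701388716697693, -0.4231785535812378), (0.08473296463489532, 0.11133681237697601), 7.792548179626465)
  handle 671 ((0.5559747815132141, -0.32275334000587463), (0.07868324965238571, 0.012212947942316532), 8.354365348815918) 0.1653
side head 1388 slope [0.0195 0.0064] z 0.1684 ((0.5678835511207581, -0.4237631857395172), (0.0846148282289505, 0.11167404800653458), 8.390324592590332)
  handle 110 ((0.5531508326530457, -0.3237459659576416), (0.07492688298225403, 0.013238403014838696), 7.960379600524902) 0.1641
top head 527 slope [-0.0189 -0.002 ] z 0.1704 ((0.5836852192878723, -0.4184756278991699), (0.056700561195611954, 0.11075186729431152), 7.7615647315979)
  handle 86 ((0.5559542775154114, -0.32026511430740356), (0.07680203020572662, 0.01159721426665783), 8.955975532531738) 0.1655
```

View pics/wrist_c.png

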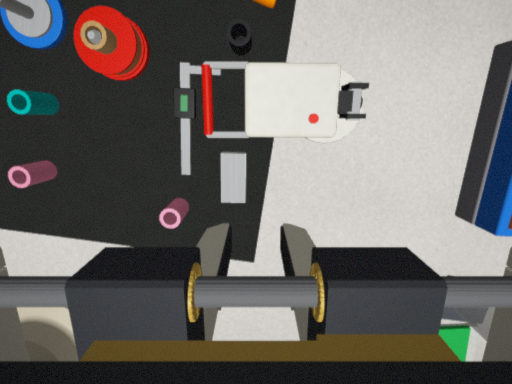

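Run:
```python
from h import *
a=cv2.imread('pics/side_c.png');b=dict(np.load('side.npz'))['image']
cv2.imwrite('pics/fin.png',np.hstack([cv2.resize(b[60:360,120:420],(400,400)),cv2.resize(a[60:360,120:420],(400,400))]))
```

```text
(no output)
```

View pics/fin.png

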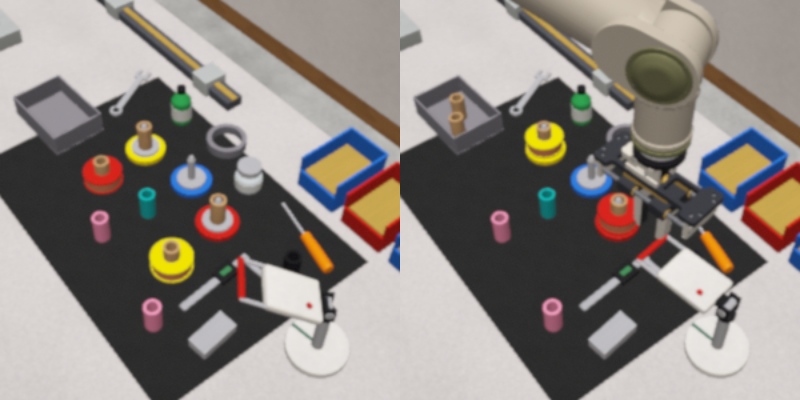

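Before and after match for everything that had to stay put. Both cores are in the bin, both reels are on their spindles and the lamp is aligned, so I'm handing in.

```bash
python3 -c "
from plant import job_done
print(job_done())"
```

```text
the job is handed in; nothing more can be done
None
```

The changeover is done and handed in at about 31 s on the clock, with no force alarm and nothing dropped. Only two cores and two reels (red and yellow) were present, and the blue spindle stood empty throughout.

- **Cores:** I put the empty cores from the yellow and red spindles in the grey bin. Both stand upright there.
- **Reels:** The red and yellow reels are fully home on their matching spindles. Their top flanges measure about 54 mm above the table and their tube tops about 85 mm, against 54 and 86 mm expected. The yellow reel had been knocked about 2 cm aside partway through, so I measured its position again before gripping it.
- **Lamp:** I turned the lamp head to about 98° in the table frame. The cameras put the green line at 98.1 to 99.2° and the head at 97.8 to 98.4°, so they agree to within about 1°. The wrist camera puts the head's slope along its length at about 0.002.
- **Other items:** Comparing before and after side pictures by eye, everything I could see was where it started. The arm hid most of the jar and tape roll in the last picture, so I did not check those two at the end.

The fixed side and top cameras showed a slope of about 0.02 across the head, in opposite directions. I put that down to their calibration, since the wrist camera showed the head flat.

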